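# Hold the inspection camera over the open plug well

## Robot

A 6-joint arm with a two-finger parallel gripper is mounted at the origin on the work surface. World frame = base frame: x ahead of the robot, y to its left, z up, the work surface at z = 0. Lengths are in m, angles in rad, forces in N, time in s.
With the tool pointing down it reaches from about 0.425 to 0.95 m from the base axis. Payload 14.7 kg.
Tool frame: the origin (TCP) lies on the centre line of the jaws, within the pads' length; the fingertips stand 22 mm ahead of it and the grasp point (between the pads) lies 3 mm ahead of it (robot.tips_ahead is the distance from the TCP to the fingertips, in m); z points along the fingers, x is the direction in which the jaws open and shut, and the axes are right-handed (so a half turn about z gives the same grasp; the last joint's range is limited). The gripper opens to 85 mm and grips with 20 to 120 N. Pads are 22 mm wide; open, the fingers measure 114 mm over their backs; the gripper's body (76 mm by 85 mm) begins 54 mm behind the grasp point. The pads swing forward as they close: fully open they stand 13 mm farther back than shut.
Start: joints at [-1.149, 0.48, 1.596, -0, 1.065, -0.047], TCP at [0.294, -0.58, 0.214] pointing down, gripper open.
Joint ranges: [-2.75, 2.75], [-0.82, 2.05], [0.23, 2.67], [-1.56, 4.7], [0.09, 2.69], [-2.92, 2.92]. Speed limits (rad/s): [1.89, 1.89, 2.39, 3.01, 3.01, 3.01].

## Interface

Orientations are given as a rotation vector (axis times angle).
In Python, from station import robot gives the robot as it stands. The module is installed in compiled form; this text tells all that it offers.
- The arm moves only by the tool step_arm, never from a script. Its argument "increments" is one flat list of numbers, 7 for each row, row after row: the closure, from 0 (fully open) to 1 (shut), then the shift along the tool's x, y, z in mm, then the turn, a rotation vector about the tool's x, y, z in degrees. A call has 1 to 5 rows; each row shifts and turns the commanded pose from where the row before left it, along the tool's axes as they then stand; what a row does not reach is not made up. A row lasts 1/8 s, in which the tool goes at most 62.5 mm and 10.7 degrees, less where a joint would pass 70% of its speed; a pose out of reach is approached as far as the arm can. A call is refused whole if a number of a shift passes 62.5 or a number of a turn 10.7, either way. A call with a gripper value outside its range is refused whole. The fingers move at their own pace and stop on an object; "newtons" is the grip in N (left out, the last holds). Time passes only in rows, so rows that do not move let the fingers close. It gives the time, the measured TCP pose, the force and the opening at its end, in the units of the state.
- robot.sense(): the state, without advancing time (a new reading comes with each control period).
- robot.grab_frame(name): name is "side" or "top" or "wrist"; returns a dict with "color" (384x512x3 uint8, blue, green, red), "fovy" (degrees; the focal length in pixels is half the picture's height over the tangent of half this angle, whatever the lens; pixels are square), "cx", "cy" (the principal point, pixels), "extrinsics" (4x4, takes a point from camera to world coordinates). Camera axes: x right, y up, looking along -z (the intrinsics and any distortion apply to the point x, -y, -z); pixel columns grow to the right and rows downward; lengths in m; the calibration is good to about 2 mm. A picture is of the moment at which its call begins. There is no depth.
- robot.finish_job(): hands the job in, once; it reports no verdict.
The state is a dict: "clock": time; "joint_pos": joint angles; "qd": joint speeds; "joint_efforts": joint torques, N m; "ee_pos": TCP position; "tool_rot": TCP orientation; "ft_force": force on the tool from outside, world axes, zero at the start; "wrist_torque": the same for the moment, N m; "width": opening from 0.0 (shut) to 1.0 (fully open).
Only numpy, scipy, OpenCV 4.12 (cv2) and the standard library are available. Lean on these libraries where they do the work, as an engineer would, in place of code of your own. Each camera call takes 0.05 s, during which the arm holds its last target. There are 200 camera calls.

## Task

Pull the pen inspection camera up out of the sprung catches of its charging cradle, carry it over the things on the bench and the ignition coils, and hold it upright with the lens down, centred over the one spark-plug well whose coil has been taken out, about a centimetre above the seal ring, so that I can see the plug on the tablet. Do not let the camera or the gripper knock against the engine, and leave everything else where it is. Finish while holding the camera there, quite still and touching nothing but your fingers.

Things in the scene. Friction and masses are not known exactly. Their poses are not given: they have to be found in the camera images.
- camera: pen inspection camera, standing lens down in its cradle at the start: round aluminium barrel 26 mm thick, 130 mm long, three thin black rings, black tail cap, 110 to 180 g. Origin at the centre of the lens rim, z along the barrel to the tail. Steel lens end 20 mm thick for the first 16 mm; catch groove at 36 to 48 mm; plain barrel above it: grip above 80 mm
- lens (a point): centre of the camera's lens rim, the lowest point of the upright camera (16 mm above the bench when in the cradle)
- tail (a point): centre of the camera's tail end, 130 mm from the lens (146 mm above the bench when in the cradle)
- cradle: black charging cradle, screwed to the bench: base 90 x 110 x 10 mm with an upright cup 43 mm wide, 50 mm high. Origin under its centre, z up. Two sprung steel catches, 62 mm high and 31 mm out either side along its y, snap into the camera's groove: it comes out straight up with a firm pull of about 7 to 16 N, lets go after some 5 mm, and is clear once raised by 50 mm
- well_mouth (a point): centre of the mouth of the one open spark-plug well, at the top of its black rubber seal ring (38 mm outside, bore 29 mm), 162 mm above the bench. The well is vertical and 100 mm deep, with the white plug at its bottom. It may be any of the four wells in the row
- well: the rubber seal ring and plug of that open well; it stands fixed on the head; origin 4 mm below the mouth, on the axis
- head: aluminium cylinder head with cast cam cover, on a mat, cannot move: 210 x 420 mm, long along its y. Origin under its middle, on the bench. Four wells 84 mm apart at y = -126, -42, 42, 126 mm on its centre line, between two cam tunnels 154 mm high. Highest: oil filler cap at x -57, y 84 mm, 195 mm high, and lifting eye at x 50, y -204 mm, 188 mm high
- coil1: one of three alike black ignition coils, screwed down over the wells that are not open: 88 x 52 x 31 mm with screw ear and grey connector. Origin under its centre, on the axis of its well, 158 mm above the bench; top at 189 mm
- coil2: one of three alike black ignition coils, screwed down over the wells that are not open: 88 x 52 x 31 mm with screw ear and grey connector. Origin under its centre, on the axis of its well, 158 mm above the bench; top at 189 mm
- coil3: one of three alike black ignition coils, screwed down over the wells that are not open: 88 x 52 x 31 mm with screw ear and grey connector. Origin under its centre, on the axis of its well, 158 mm above the bench; top at 189 mm
- spray_can: spray can 54 mm in diameter, 155 mm high, standing between the cradle and the head; origin at the centre of its underside; leave alone
- parts_dish: round steel parts dish, 106 mm in diameter, 26 mm high, with a few screws; origin at the centre of its underside; leave alone
- pulled_coil: the ignition coil taken out of the open well, 150 mm long, lying on the bench, 34 mm high; leave alone
- plug_socket: spark-plug socket standing upright, 25 mm in diameter, 65 mm high; leave alone
- spanner: steel spanner lying on the bench; leave alone
- driver: black-handled screwdriver lying on the bench; leave alone
- grease_jar: white jar 64 mm in diameter, 65 mm high, standing; leave alone
- cleaning_brush: cleaning brush lying on the bench; leave alone
Things that resemble listed ones, but are neither listed nor needed, are in the scene too. What is shaped like the camera but pink is not meant.

How it is judged:
By the outcome, as a careful person would: the job done as asked, in the order asked, and still so for the second after the job is handed in, while the arm keeps its last pose, push and grip.
It also fails if it takes over 54 s, if anything falls off the work surface, if the arm or the gripper's body presses on something with over 40 N, if the wrist force passes 120 N, or if a joint passes its speed limit or range.

## Working session

There is one attempt and no reset: what is moved stays moved. The work goes in short steps, Python scripts to look and compute and a tool call to move; the robot and the scene stay as the last step left them, time stands still between calls to the robot, and variables do not carry over. Pictures are saved under pics/ and viewed, about 8 in all and at most 12, crops included, and the job is handed in when it is done.

Besides the shell and the picture viewer there is one more tool, called after "Request:" by a JSON object that holds its "method" and its "body". step_arm: Moves the arm, as the interface text tells. Its arguments: {"type":"object","properties":{"increments":{"type":"array"},"newtons":{"type":"number"}},"required":["increments"]}

```bash
mkdir -p pics
cat > h.py <<'E'
import numpy as np, cv2
from station import robot
def grab(n,f):
    d=robot.grab_frame(n); cv2.imwrite(f'pics/{f}.png',d['color']); np.save(f'pics/{f}.npy',{k:d[k] for k in d if k!='color'},allow_pickle=True)
    return d
def load(f): return np.load(f'pics/{f}.npy',allow_pickle=True).item()
def foc(d): return 192/np.tan(np.radians(d['fovy'])/2)
def ray(d,u,v):
    f=foc(d);E=d['extrinsics']
    return E[:3,3],E[:3,:3]@np.array([(u-d['cx'])/f,-(v-d['cy'])/f,-1])
def atz(d,u,v,z):
    o,r=ray(d,u,v); return o+r*(z-o[2])/r[2]
def proj(d,p):
    E=d['extrinsics'];q=E[:3,:3].T@(np.array(p)-E[:3,3]);f=foc(d)
    return d['cx']+f*q[0]/-q[2], d['cy']-f*q[1]/-q[2]
def tri(obs):
    A=np.zeros((3,3));b=np.zeros(3)
    for d,u,v in obs:
        o,r=ray(d,u,v);r=r/np.linalg.norm(r);P=np.eye(3)-np.outer(r,r);A+=P;b+=P@o
    return np.linalg.solve(A,b)
E
python3 - <<'E'
from h import *
t=grab('top','top0');s=grab('side','side0')
for d in(t,s): print({k:(v.round(3).tolist() if hasattr(v,'round') and not np.isscalar(v) else v) for k,v in d.items() if k!='color'})
for f in('top0','side0'): cv2.imwrite(f'pics/{f}b.png',cv2.resize(cv2.imread(f'pics/{f}.png'),(800,600),interpolation=cv2.INTER_CUBIC))
print(robot.sense())
E
```

```text
{'fovy': 53.78059987498527, 'cx': 259.531539364646, 'cy': 194.23211744004095, 'extrinsics': [[0.011, 0.991, -0.133, 0.339], [-1.0, 0.009, -0.016, 0.011], [-0.015, 0.133, 0.991, 1.468], [0.0, 0.0, 0.0, 1.0]]}
{'fovy': 45.65483088116085, 'cx': 255.68616286260112, 'cy': 186.70803749065928, 'extrinsics': [[-0.975, 0.117, -0.189, 0.28], [-0.222, -0.556, 0.801, 1.044], [-0.011, 0.823, 0.569, 0.839], [0.0, 0.0, 0.0, 1.0]]}
{'clock': 0.1, 'joint_pos': array([-1.14862839e+00,  4.80760412e-01,  1.59681214e+00,  4.78461339e-06,
        1.06511656e+00, -4.66023714e-02]), 'qd': array([-0.0003478 , -0.00143588, -0.00272396, -0.00078027, -0.00120835,
       -0.00180044]), 'joint_efforts': array([ 2.43517234e-04, -9.52259731e+01, -4.31041789e+01, -1.18434682e-04,
        5.27559125e-03,  2.63624386e-06]), 'ee_pos': array([ 0.29352027, -0.57951129,  0.21374176]), 'tool_rot': array([-2.67608920e+00,  1.64446077e+00,  1.41982688e-03]), 'ft_force': array([ 0.15673639, -0.40316964,  0.01700716]), 'wrist_torque': array([ 0.00212674, -0.00966153,  0.0210889 ]), 'width': 0.9956219290626487}
```

View pics/top0b.png

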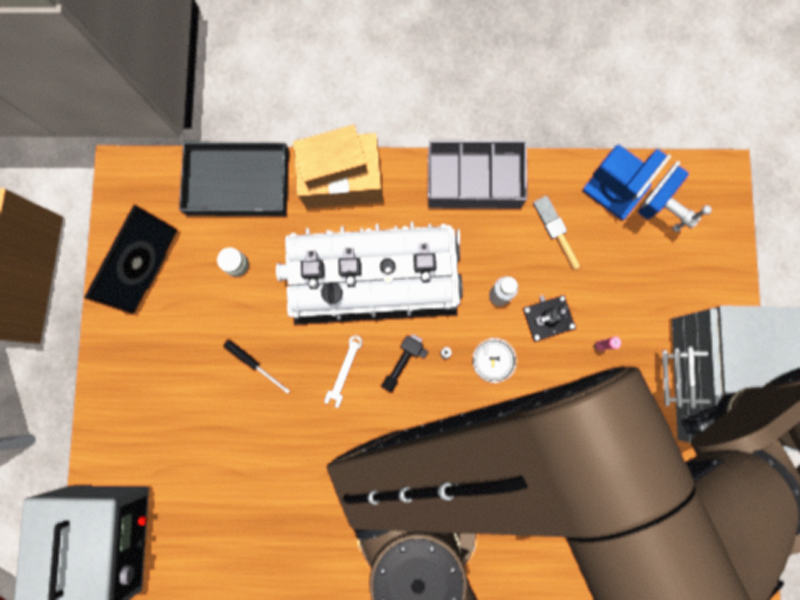

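View pics/side0b.png

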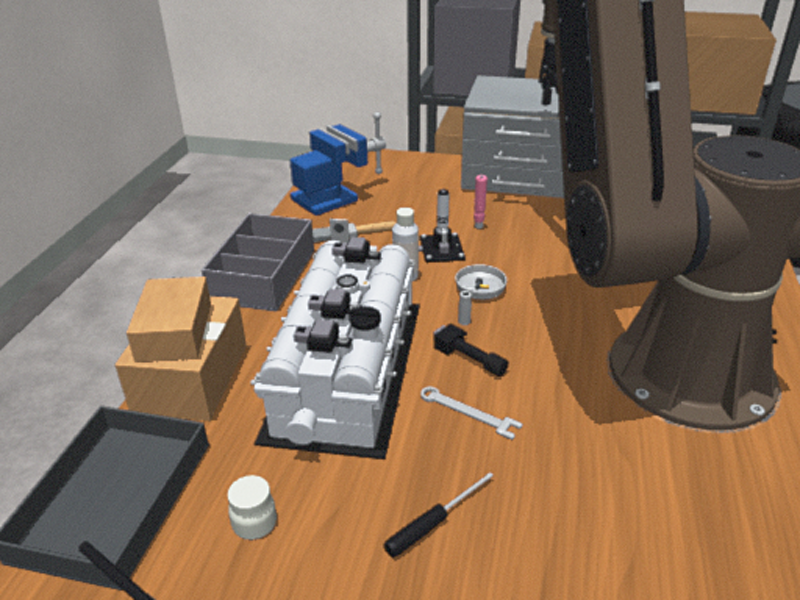

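The top view shows the head at about (372,272) (800x600 scale). The open well is near (388,267), with coils at (312,265), (348,263) and (425,260). The cradle with the aluminium pen is at (549,318), and a pink pen stands at (607,345). In the side view the grey pen is at (443,215) in the black cradle and the pink one is at (480,200). The grey one, in the cradle, fits the description. I'll confirm this in enlarged crops.

Run:
```python
from h import *
a=cv2.imread('pics/top0.png');b=cv2.imread('pics/side0.png')
z=lambda i,x,y,w,h,k:cv2.resize(i[y:y+h,x:x+w],None,fx=k,fy=k,interpolation=cv2.INTER_CUBIC)
c=np.zeros((600,800,3),np.uint8)
p=z(a,170,140,200,75,4);c[:300,:800]=p
q=z(b,200,110,130,75,4);c[300:600,:520]=q
r=z(a,325,180,46,50,6);c[300:600,524:800]=r
cv2.imwrite('pics/crop1.png',c)
```

```text
(no output)
```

View pics/crop1.png

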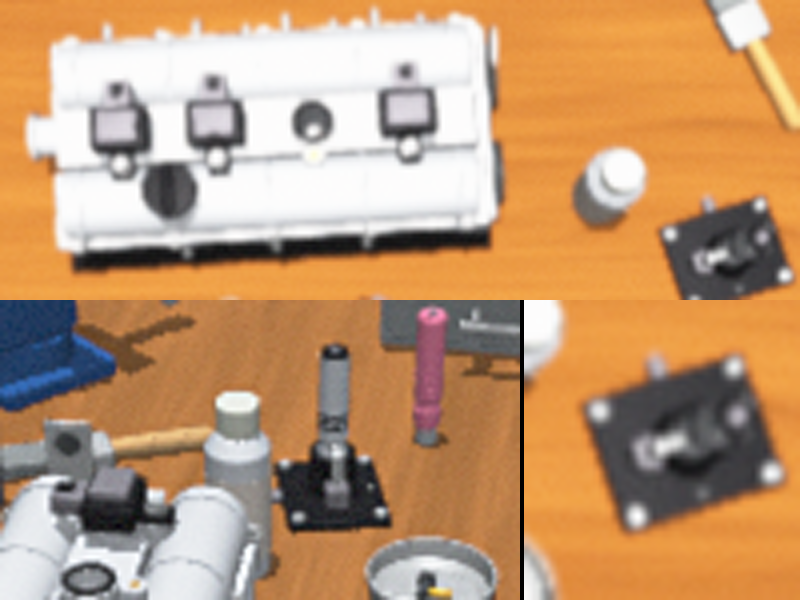

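Run:
```python
from h import *
t=load('top0');s=load('side0')
g=lambda x,y:(x/4-.4+170,y/4-.4+140)
print('well',atz(t,*g(313,122),.162),atz(s,222,254.4,.162),tri([(t,*g(313,122)),(s,222,254.4)]))
w=[atz(t,*g(x,y),.189) for x,y in((120,128),(215,122),(407,110))];print('coils',np.round(w,3))
sc=[((x-524)/6+324.6,(y-300)/6+179.6) for x,y in((599,411),(734,367),(772,472),(636,516))]
P=np.array([atz(t,*q,.011) for q in sc]);print('cradle',P.mean(0),P.round(3)); e=P[1]-P[0];print('ang',np.degrees(np.arctan2(e[1],e[0])))
print('tail side',atz(s,283.6,197.6,.146))
print('can',atz(t,*g(622,172),.155))
print(proj(t,[*P.mean(0)[:2],.146]))
from scipy.spatial.transform import Rotation as R
print(R.from_rotvec(robot.sense()['tool_rot']).as_matrix().round(3))
```

```text
well [0.5994217  0.07447038 0.162     ] [0.51981181 0.35546499 0.162     ] [ 0.63327835  0.08443704 -0.10328673]
coils [[ 0.587  0.239  0.189]
 [ 0.593  0.158  0.189]
 [ 0.605 -0.008  0.189]]
cradle [ 0.50315231 -0.32014475  0.011     ] [[ 0.522 -0.265  0.011]
 [ 0.552 -0.353  0.011]
 [ 0.484 -0.375  0.011]
 [ 0.455 -0.288  0.011]]
ang -71.3720759882174
tail side [0.42968622 0.10142765 0.146     ]
can [ 0.55848509 -0.19677588  0.155     ]
(np.float64(360.18491736393014), np.float64(198.91252301051466))
[[ 0.452 -0.892 -0.   ]
 [-0.892 -0.452  0.001]
 [-0.001 -0.    -1.   ]]
```

Run:
```python
from h import *
t=load('top0');s=load('side0')
g=lambda x,y:(x/4-.4+170,y/4-.4+140)
print('well',atz(s,221.6,179.4,.162),tri([(t,*g(313,122)),(s,221.6,179.4)]))
print('tail side',atz(s,283.6,122.4,.146))
```

```text
well [0.60284171 0.07593911 0.162     ] [0.60138444 0.07485114 0.16110575]
tail side [ 0.50396851 -0.32097289  0.146     ]
```

Request:
{"method": "step_arm", "body": {"increments": [0, -23, -51, -4, 0, 0, 0, 0, -23, -51, -4, 0, 0, 0, 0, -23, -51, -2, 0, 0, 0, 0, -23, -51, 0, 0, 0, 0, 0, -23, -51, 0, 0, 0, 0]}}

```text
clock: 0.72
ee_pos: [0.47, -0.3605, 0.2242]
tool_rot: [-2.676, 1.645, 0.0]
ft_force: [0.1, -0.5, 0.0]
width: 1.003
```

Request:
{"method": "step_arm", "body": {"increments": [0, -15, -40, 0, 0, 0, 0, 0, -7, -9, 0, 0, 0, 0, 0, 0, 0, 0, 0, 0, 0, 0, 0, 0, 0, 0, 0, 0]}}

```text
clock: 1.23
ee_pos: [0.5023, -0.3212, 0.2242]
tool_rot: [2.676, -1.646, -0.0]
ft_force: [-0.6, -0.3, -0.1]
width: 1.004
```

Run:
```python
from h import *
s=load('side0');print('pink foot',atz(s,306.4,143.6,0),'top',atz(s,307.5,114,.146))
d=grab('wrist','w0');print(d['extrinsics'].round(3),d['fovy'])
x=robot.sense();print(x['ee_pos'],x['ft_force'],x['joint_pos'])
print(proj(d,[.5035,-.3205,.146]))
cv2.imwrite('pics/w0b.png',cv2.resize(d['color'],(800,600),interpolation=cv2.INTER_CUBIC))
```

```text
pink foot [ 0.43728876 -0.45304452  0.        ] top [ 0.43408535 -0.40088672  0.146     ]
[[ 0.451  0.854  0.261  0.568]
 [-0.893  0.431  0.131 -0.288]
 [-0.    -0.292  0.956  0.385]
 [ 0.     0.     0.     1.   ]] 65.07591687090596
[ 0.50224842 -0.32131263  0.22423022] [-0.83828959 -0.1783135  -0.37751976] [-6.19825250e-01  3.95261714e-01  1.71253949e+00 -2.67931472e-04
  1.03393359e+00  4.83521402e-01]
(np.float64(259.87649086089806), np.float64(191.57515956989934))
```

View pics/w0b.png

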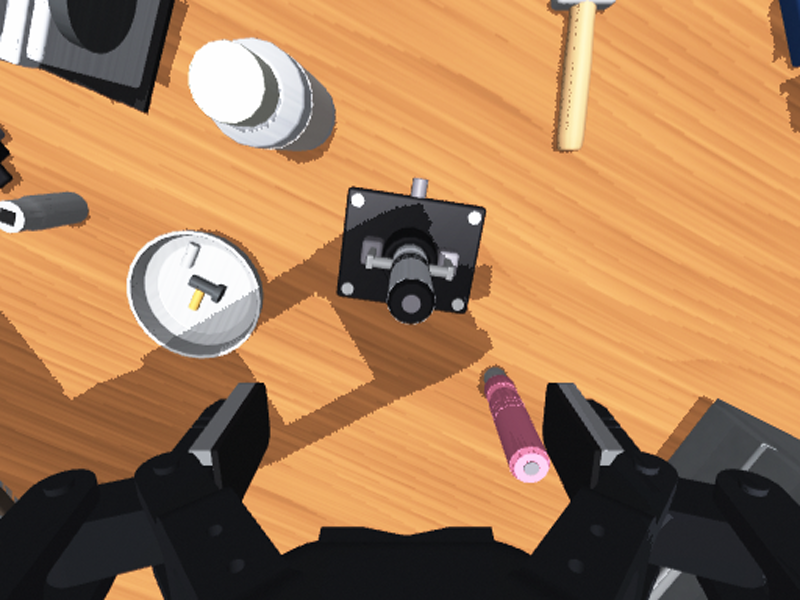

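The pen's tail cap is at (411,303) in the 800 px view, standing upright in the cradle. The pink pen at (530,463) is clear to one side.

Run:
```python
from h import *
d=load('w0')
a=atz(d,411/1.5625-.2,303/1.5625-.2,.146);print(a)
x=robot.sense();o=np.array([.4517,-.892]);e=a[:2]-x['ee_pos'][:2];print('tool x,y',e@o,e@np.array([-.892,-.4517]))
```

```text
[ 0.50294797 -0.32354063  0.146     ]
tool x,y 0.002303367553585981 0.00038238555521618824
```

Request:
{"method": "step_arm", "body": {"increments": [0, 1.5, 0, 45, 0, 0, 0, 0, 0, 0, 40, 0, 0, 0, 0, 0, 0, 19, 0, 0, 0, 0, 0, 0, 0, 0, 0, 0, 0, 0, 0, 0, 0, 0, 0], "newtons": 50}}

```text
clock: 1.9
ee_pos: [0.5038, -0.3225, 0.1212]
tool_rot: [2.676, -1.646, 0.002]
ft_force: [-0.3, 0.3, 0.2]
width: 0.997
```

Request:
{"method": "step_arm", "body": {"increments": [0.5, 0, 0, 0, 0, 0, 0, 0.6, 0, 0, 0, 0, 0, 0, 1, 0, 0, 0, 0, 0, 0, 1, 0, 0, 0, 0, 0, 0, 1, 0, 0, 0, 0, 0, 0], "newtons": 50}}

```text
clock: 2.52
ee_pos: [0.5042, -0.3219, 0.1209]
tool_rot: [2.677, -1.645, 0.002]
ft_force: [-0.9, 0.4, 5.7]
width: 0.265
```

Request:
{"method": "step_arm", "body": {"increments": [1, 0, 0, 0, 0, 0, 0, 1, 0, 0, 0, 0, 0, 0, 1, 0, 0, 0, 0, 0, 0]}}

```text
clock: 2.9
ee_pos: [0.5042, -0.3219, 0.1209]
tool_rot: [2.677, -1.645, 0.002]
ft_force: [-0.9, -0.2, 6.4]
width: 0.268
```

Request:
{"method": "step_arm", "body": {"increments": [1, 0, 0, -3, 0, 0, 0, 1, 0, 0, -3, 0, 0, 0, 1, 0, 0, -3, 0, 0, 0, 1, 0, 0, -3, 0, 0, 0, 1, 0, 0, 0, 0, 0, 0], "newtons": 70}}

```text
clock: 3.52
ee_pos: [0.5041, -0.3219, 0.1329]
tool_rot: [2.677, -1.645, 0.002]
ft_force: [-1.2, -0.2, 0.8]
width: 0.251
```

Request:
{"method": "step_arm", "body": {"increments": [1, 0, 0, -8, 0, 0, 0, 1, 0, 0, -12, 0, 0, 0, 1, 0, 0, -12, 0, 0, 0, 1, 0, 0, -12, 0, 0, 0, 1, 0, 0, -12, 0, 0, 0]}}

```text
clock: 4.15
ee_pos: [0.5038, -0.3217, 0.1894]
tool_rot: [2.677, -1.645, 0.001]
ft_force: [-0.0, 0.4, -1.4]
width: 0.253
```

Run:
```python
from h import *
d=grab('side','s1');w=grab('wrist','w1')
x=robot.sense();print(x['ee_pos'],x['ft_force'],x['wrist_torque'],x['width'])
c=np.zeros((600,800,3),np.uint8)
c[:,:400]=cv2.resize(d['color'][90:190,235:302],(400,600),interpolation=cv2.INTER_CUBIC)
c[:300,400:]=cv2.resize(w['color'],(400,300),interpolation=cv2.INTER_AREA)
c[300:,400:]=cv2.resize(w['color'][190:310,180:340],(400,300),interpolation=cv2.INTER_CUBIC)
cv2.imwrite('pics/c2.png',c)
```

```text
[ 0.50437267 -0.32213299  0.18997321] [ 1.19595342  0.0875887  -2.00331076] [ 0.00599591 -0.02827545 -0.02254314] 0.2513289199475121
```

View pics/c2.png

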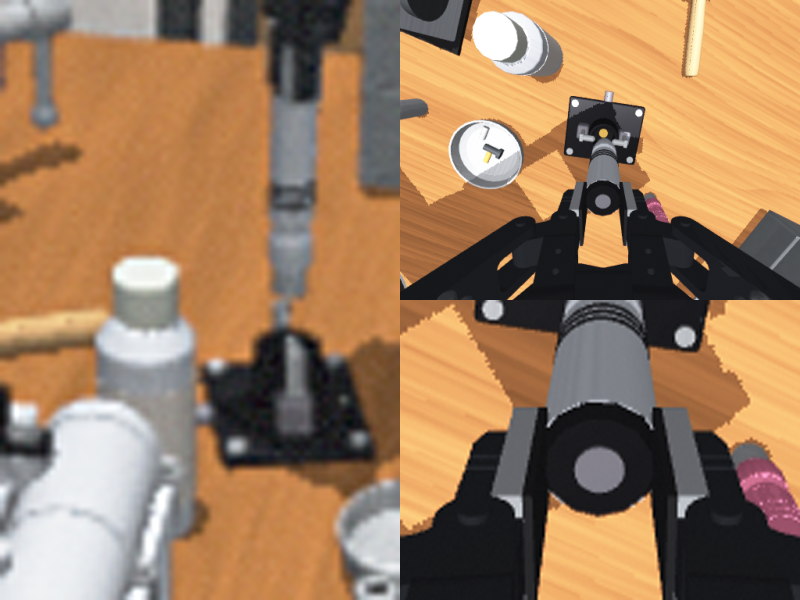

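The pen is clear of the cradle and upright in the pads. The lens tip is at side px (283.6,138.8) and the tail at wrist px (260,257). Next I'll raise it and carry it across.

Request:
{"method": "step_arm", "body": {"increments": [1, 0, 0, -25, 0, 0, 0, 1, 0, 0, -35, 0, 0, 0, 1, 0, 0, -40, 0, 0, 0, 1, 0, 0, -35, 0, 0, 0, 1, 0, 0, -20, 0, 0, 0]}}

```text
clock: 4.88
ee_pos: [0.5039, -0.3218, 0.345]
tool_rot: [2.677, -1.645, 0.003]
ft_force: [0.2, 0.3, -1.3]
width: 0.25
```

Run:
```python
from h import *
s=load('s1');w=load('w1')
o,r=ray(s,283.6,138.8); k=(-.3222-o[1])/r[1];print('lens by side at y plane',o+r*k)
t=tuple(atz(w,259.8,257,.215));print('tail wrist',t)
x=robot.sense();print(x['ee_pos'],x['ft_force'],x['joint_pos'])
```

```text
lens by side at y plane [ 0.50268661 -0.3222      0.08315594]
tail wrist (np.float64(0.5021000272085466), np.float64(-0.3230160069301444), np.float64(0.215))
[ 0.50393812 -0.32184454  0.34500245] [ 0.22463042  0.31486921 -1.34032333] [-6.19054502e-01  3.02242658e-01  1.54742212e+00 -3.19163236e-06
  1.29030563e+00  4.82961121e-01]
```

Request:
{"method": "step_arm", "body": {"increments": [1, -15, -13, 0, 0, 0, 0, 1, -30, -26, 0, 0, 0, 0, 1, -35, -30, 0, 0, 0, 0, 1, -35, -30, 0, 0, 0, 0, 1, -35, -30, 0, 0, 0, 0]}}

```text
clock: 5.5
ee_pos: [0.5505, -0.1269, 0.3419]
tool_rot: [2.677, -1.644, -0.003]
ft_force: [1.4, -0.3, -0.6]
width: 0.253
```

Request:
{"method": "step_arm", "body": {"increments": [1, -35, -30, 0, 0, 0, 0, 1, -35, -30, 0, 0, 0, 0, 1, -35, -30, 0, 0, 0, 0, 1, -30, -26, 0, 0, 0, 0, 1, -15, -14, 0, 0, 0, 0]}}

```text
clock: 6.12
ee_pos: [0.5985, 0.0658, 0.3419]
tool_rot: [2.678, -1.642, -0.003]
ft_force: [1.1, -0.0, -1.4]
width: 0.254
```

Request:
{"method": "step_arm", "body": {"increments": [1, -10, -8, 0, 0, 0, 0, 1, 0, 0, 0, 0, 0, 0, 1, 0, 0, 0, 0, 0, 0]}}

```text
clock: 6.5
ee_pos: [0.6016, 0.0746, 0.3432]
tool_rot: [2.676, -1.646, -0.0]
ft_force: [0.2, -0.4, -2.2]
width: 0.252
```

Run:
```python
from h import *
w=grab('wrist','w2');d=grab('side','s2')
x=robot.sense();print(x['ee_pos'],x['ft_force'],x['joint_pos'],w['extrinsics'][:3,3])
cv2.imwrite('pics/w2b.png',cv2.resize(w['color'],(800,600),interpolation=cv2.INTER_CUBIC))
print(proj(w,[.602,.075,.162]),proj(d,[.602,.075,.162]),proj(d,[.602,.075,.24]))
```

```text
[0.6017074  0.07456999 0.34336702] [ 0.55133587  0.14638881 -1.26766726] [ 7.34207743e-02  3.17345797e-01  1.52965704e+00 -1.84635990e-04
  1.29456327e+00  1.17660054e+00] [0.66716241 0.108119   0.50408065]
(np.float64(259.6063009512287), np.float64(166.54821193981735)) (np.float64(222.00081942834473), np.float64(179.24539872404975)) (np.float64(220.39138230586505), np.float64(154.11228983581668))
```

View pics/w2b.png

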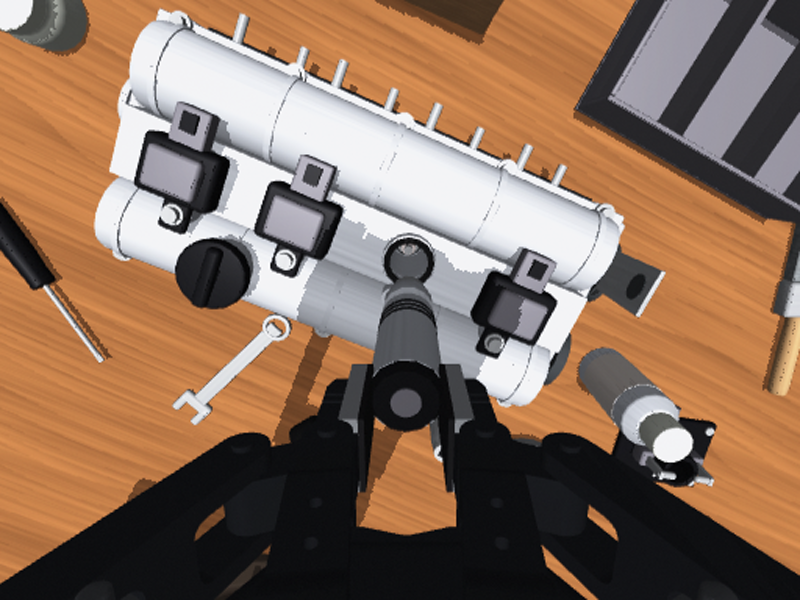

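The open well's ring is at (408,261), with the pen tail at (405,403) and the lens end above the well. I'll enlarge it to read the centres more closely.

Run:
```python
from h import *
a=cv2.imread('pics/w2.png');b=cv2.imread('pics/s2.png')
c=np.zeros((600,800,3),np.uint8)
c[:,:400]=cv2.resize(a[140:290,210:310],(400,600),interpolation=cv2.INTER_CUBIC)
c[:,400:]=cv2.resize(b[100:220,180:260],(400,600),interpolation=cv2.INTER_CUBIC)
cv2.imwrite('pics/c3.png',c)
```

```text
(no output)
```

View pics/c3.png

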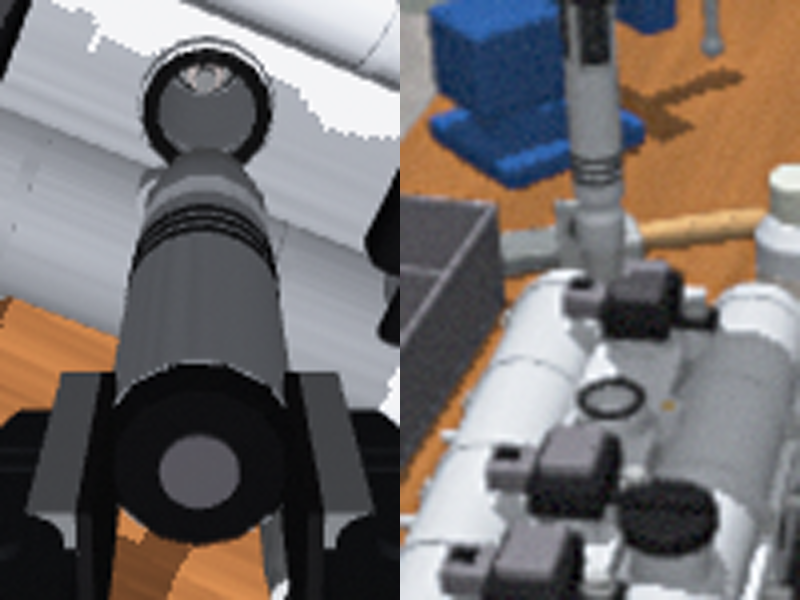

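Run:
```python
from h import *
w=load('w2');t=load('top0');s=load('s2');s0=load('side0')
W=atz(w,261.2,166.9,.162);W2=atz(t,248,170.1,.162);W3=atz(s,180+211/5-.4,100+398/5-.4,.162)
T=atz(w,259.6,257.4,.368);x=robot.sense()['ee_pos']
print('well wrist,top,side',W,W2,W3,'tail',T,'tcp',x)
# pen at side: lens tip column -> check against TCP vertical
print(proj(s,[x[0],x[1],.237]), 180+203/5-.4,100+278/5-.4)
X=np.array([.452,-.892]);Y=np.array([-.892,-.452])
for q in(W,W2,W3):e=q[:2]-x[:2];print((e@X).round(4),(e@Y).round(4))
e=T[:2]-x[:2];print('tail off',e@X,e@Y)
```

```text
well wrist,top,side [0.60246162 0.07316466 0.162     ] [0.59942608 0.07394324 0.162     ] [0.60258923 0.07490013 0.162     ] tail [0.59942289 0.07382379 0.368     ] tcp [0.6017074  0.07456999 0.34336702]
(np.float64(220.61144256251393), np.float64(155.04240900973633)) 220.2 155.2
0.0016 -0.0
-0.0005 0.0023
0.0001 -0.0009
tail off -0.0003669825174728225 0.002375072002188442
```

Request:
{"method": "step_arm", "body": {"increments": [1, 1.3, -0.5, 20, 0, 0, 0, 1, 0, 0, 20, 0, 0, 0, 1, 0, 0, 16, 0, 0, 0, 1, 0, 0, 8, 0, 0, 0, 1, 0, 0, 0, 0, 0, 0]}}

```text
clock: 7.22
ee_pos: [0.6027, 0.0744, 0.2791]
tool_rot: [2.676, -1.645, -0.001]
ft_force: [0.2, 0.3, -1.5]
width: 0.255
```

Run:
```python
from h import *
a=grab('wrist','w3')['color'];b=grab('side','s3')['color'];t=grab('top','t3')['color']
x=robot.sense();print(x['ee_pos'],x['ft_force'],x['tool_rot'])
c=np.zeros((600,800,3),np.uint8)
c[:,:400]=cv2.resize(a[150:270,220:300],(400,600),interpolation=cv2.INTER_CUBIC)
c[:,400:]=cv2.resize(b[120:210,190:250],(400,600),interpolation=cv2.INTER_CUBIC)
cv2.imwrite('pics/c4.png',c)
```

```text
[0.60324673 0.07465608 0.28000306] [ 0.0722368   0.5666964  -1.70561458] [-2.67605940e+00  1.64448936e+00 -1.29009277e-03]
```

View pics/c4.png

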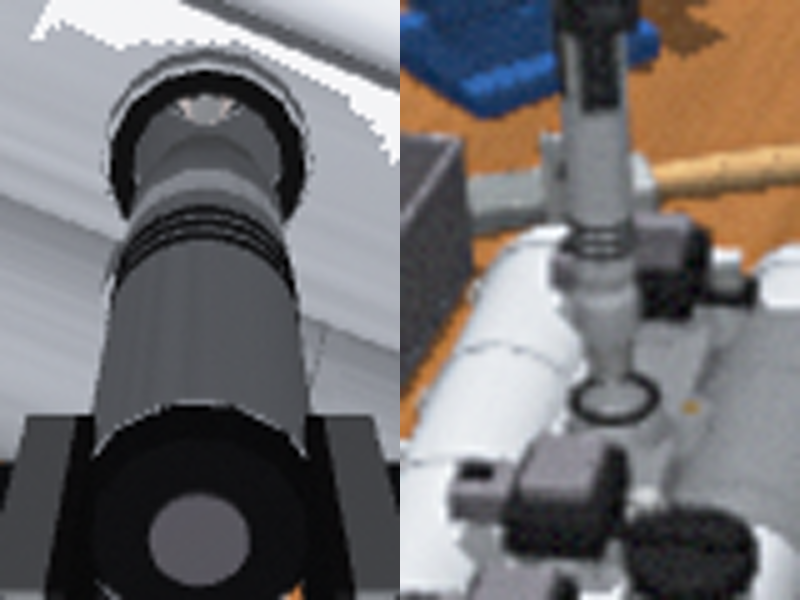

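Run:
```python
from h import *
w=load('w3');s=load('s3');x=robot.sense()['ee_pos']
cw=lambda p:((p[0]+.4-220)*5,(p[1]+.4-150)*5)
cs=lambda p:((p[0]+.4-190)*6.667+400,(p[1]+.4-120)*6.667)
X=np.array([.452,-.892]);Y=np.array([-.892,-.452])
def circ(d,c,p,z,r):
    a=np.linspace(0,6.283,181);P=np.array([c(proj(d,[p[0]+r*np.cos(t),p[1]+r*np.sin(t),z])) for t in a]);return P.min(0).round(),P.max(0).round()
W=[.602,.0745]
for n,p,z,r in(('ring',W,.162,.019),('lens',x,.174,.010),('barrel z+16',x,.190,.010),('tail',x,.304,.013)):
    print(n,'wrist',circ(w,cw,p,z,r),'side',circ(s,cs,p,z,r))
```

```text
ring wrist (array([100.,  63.]), array([299., 255.])) side (array([569., 371.]), array([664., 424.]))
lens wrist (array([147., 118.]), array([256., 224.])) side (array([587., 358.]), array([637., 386.]))
barrel z+16 wrist (array([144., 140.]), array([260., 251.])) side (array([584., 325.]), array([635., 352.]))
tail wrist (array([ 74., 395.]), array([333., 628.])) side (array([558.,  66.]), array([628.,  99.]))
```

The pen is centred over the well to about 1 mm in both views and upright: tail and lens offsets agree. It sits about 11–12 mm above the ring. I'll lower it slightly and let it settle.

Request:
{"method": "step_arm", "body": {"increments": [1, 0, 0, 1.5, 0, 0, 0, 1, 0, 0, 0, 0, 0, 0, 1, 0, 0, 0, 0, 0, 0, 1, 0, 0, 0, 0, 0, 0, 1, 0, 0, 0, 0, 0, 0]}}

```text
clock: 8.0
ee_pos: [0.6029, 0.0747, 0.2778]
tool_rot: [-2.677, 1.645, -0.0]
ft_force: [-1.6, -0.5, -1.4]
width: 0.252
```

Run:
```python
from h import *
x=robot.sense();print(x['clock'],x['ee_pos'],x['ft_force'],abs(x['qd']).max(),x['width'])
a=grab('top','t4')['color'];b=cv2.imread('pics/top0.png')
b2=grab('side','s4')['color']
c=np.zeros((600,800,3),np.uint8)
c[:300,:400]=cv2.resize(a,(400,300));c[:300,400:]=cv2.resize(b2,(400,300))
c[300:,:400]=cv2.resize(b2[100:205,170:310],(400,300));c[300:,400:]=cv2.resize(b2[150:195,195:255],(400,300),interpolation=cv2.INTER_CUBIC)
cv2.imwrite('pics/c5.png',c)
```

```text
8.0 [0.60288184 0.07465905 0.27783675] [-1.62006966 -0.52075671 -1.39541983] 0.0014419032096677018 0.2520235331359051
```

View pics/c5.png

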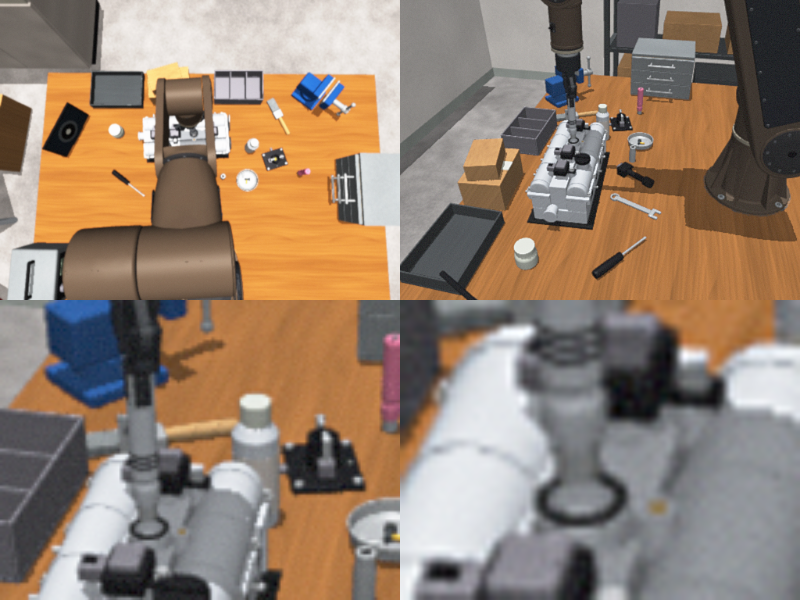

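The picture shows the pen upright and centred over the ring at about (580,500) in the bottom-right crop. The cradle, can, dish and pink pen are where they were. The arm is still, and the contact force is just the pen's weight.

```bash
python3 -c "
from station import robot
print(robot.finish_job())"
```

```text
the job is handed in; nothing more can be done
None
```

The grey pen camera is out of its cradle and held upright, lens down, over the open well, the third in the row counting from the grease-jar end. I carried it over the bench items with the lens about 24 cm up, well above the coils and filler cap, and handed the job in at about 8 s of the 54 s.

- **Position:** the pen is centred to about 1 mm. The wrist and side views disagreed by about 1 mm either way, so I made no further sideways correction.
- **Height:** I estimate the lens at 10–11 mm above the seal ring, from the arm's reading and the height of the grip on the pen. The last side picture was too blurred to confirm this and could be read as about 13 mm.
- **Holding:** the arm was still. The vertical force was about 1.4 N, which is the pen's weight, so it shows no sign of touching anything else.
- **Surroundings:** in the final pictures the cradle, spray can, dish and pink pen were in place. The arm partly hid the head from above, but the side view showed nothing moved.

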